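# Blank off the ports of a fermenter lid

## Task

The fermenter lid has been washed and lies on the bench: take the stack of blanking caps apart and set each cap flat and centred on the open port of its own diameter, gasket side down, so that all four ports are covered and ready to be clamped. Put the caps down rather than dropping them, and leave the glass sample jar standing where it is.

Things in the scene. Friction and masses are not known exactly. Their poses are not given: they have to be found in the camera images.
- cap_64: the largest blanking cap: a solid steel disc 64 mm in diameter, 15 mm thick in all (lowest 3 mm: black rubber gasket, 1 mm smaller all round; top 2.5 mm: bevel), gasket down; at the start it lies at the bottom of the stack, on a white board 12 mm thick. Origin: centre of its underside; z up; yaw means nothing.
- cap_50: the second largest blanking cap: a solid steel disc 50.5 mm in diameter, 15 mm thick in all (lowest 3 mm: black rubber gasket, 1 mm smaller all round; top 2.5 mm: bevel), gasket down; at the start it lies on the largest cap. Origin: centre of its underside; z up; yaw means nothing.
- cap_34: the second smallest blanking cap: a solid steel disc 34 mm in diameter, 15 mm thick in all (lowest 3 mm: black rubber gasket, 1 mm smaller all round; top 2.5 mm: bevel), gasket down; at the start it lies on the second largest cap. Origin: centre of its underside; z up; yaw means nothing.
- cap_25: the smallest blanking cap: a solid steel disc 25 mm in diameter, 15 mm thick in all (lowest 3 mm: black rubber gasket, 1 mm smaller all round; top 2.5 mm: bevel), gasket down; at the start it lies on top of the stack. Origin: centre of its underside; z up; yaw means nothing.
- port_64: the largest open port of the tank lid: a fixed upright steel ferrule, on top a flat round flange 64 mm in diameter with an open bore of 48 mm. Origin: centre of its foot on the lid, 25 mm above the bench; the flange's face, where the cap belongs, is 36 mm above this origin; z up.
- port_50: the second largest open port of the tank lid: a fixed upright steel ferrule, on top a flat round flange 50.5 mm in diameter with an open bore of 35 mm. Origin: centre of its foot on the lid, 25 mm above the bench; the flange's face, where the cap belongs, is 46 mm above this origin; z up.
- port_34: the second smallest open port of the tank lid: a fixed upright steel ferrule, on top a flat round flange 34 mm in diameter with an open bore of 16 mm. Origin: centre of its foot on the lid, 25 mm above the bench; the flange's face, where the cap belongs, is 54 mm above this origin; z up.
- port_25: the smallest open port of the tank lid: a fixed upright steel ferrule, on top a flat round flange 25 mm in diameter with an open bore of 8 mm. Origin: centre of its foot on the lid, 25 mm above the bench; the flange's face, where the cap belongs, is 42 mm above this origin; z up.
- sample_jar: an empty glass sample jar, standing loose on the bench at the far side between lid and stack: 160 mm tall, tube 38 mm across, on a white foot 68 mm across. Origin: centre of its underside; z up.
- tank_lid: the fixed steel tank lid, a disc 340 mm across with its flat top 25 mm above the bench. It carries the four ports, each about 92 mm from its centre and 130 mm from the next, a fixed relief valve at its centre (38 mm across, up to 102 mm above the bench) and two bar handles at its edge (up to 51 mm above the bench). Origin: centre of its underside; z up; the handles lie along +x and -x.
Mind the look-alikes: they are no part of the job. What is shaped like the cap_25 but brown or yellow is not meant.

How it is judged:
By the outcome, as a careful person would: the job done as asked, in the order asked, and still so for the second after the job is handed in, with the robot touching nothing.
It also fails if it takes over 115 s, if anything falls off the work surface, if the arm or the gripper's body presses on something with over 40 N, if the wrist force passes 120 N, or if a joint passes its speed limit or range.

## Robot

A 6-joint arm with a two-finger parallel gripper is mounted at the origin on the work surface. World frame = base frame: x ahead of the robot, y to its left, z up, the work surface at z = 0. Lengths are in m, angles in rad, forces in N, time in s.
With the tool pointing down it reaches from about 0.275 to 0.775 m from the base axis. Payload 14.6 kg.
Tool frame: the origin (TCP) lies at the very end of the fingers, on their centre line; the grasp point (between the pads) lies 19 mm behind it; z points along the fingers, x is the direction in which the jaws open and shut, and the axes are right-handed (so a half turn about z gives the same grasp; the last joint's range is limited). The gripper opens to 85 mm and grips with 20 to 120 N. Pads are 22 mm wide; open, the fingers measure 114 mm over their backs; the gripper's body (76 mm by 85 mm) begins 54 mm behind the grasp point. The pads swing forward as they close: fully open they stand 13 mm farther back than shut.
Start: joints at [-1.417, 0.263, -0.048, 1.259, 0, 1.415], TCP at [0.16, -0.5, 0.231] pointing down, gripper open.
Joint ranges: [-2.65, 2.65], [-0.89, 1.7], [-1.18, 1.37], [-2.13, 2.11], [-1.35, 1.29], [-3.14, 3.14]. Speed limits (rad/s): [1.89, 1.89, 2.57, 2.79, 3.14, 3.14].

## Interface

Orientations are given as a 3x3 rotation matrix whose columns are the frame's x, y, z axes.
In Python, from cell import env gives the robot as it stands. The module is installed in compiled form; this text tells all that it offers. Calls block until the motion is done:
- env.move_to(position, orientation): joint-space move of the TCP to a pose.
- env.servo_line(position, orientation=None, rate=0.15, until_force=None): straight line of the TCP; orientation=None keeps the orientation; rate is the mean speed in m/s. With until_force (N) it stops when the force on the tool has changed by that much, and returns True; else False.
- env.move_j(angles): joint-space move.
- env.set_gripper(opening): finger opening in m; the grip force is fixed at half the most; returns when the fingers have stopped.
- env.wait(seconds).
- env.inverse_kinematics(position, orientation): joint angles nearest the present ones, or None.
- env.grab_frame(name): name is "scene" or "top"; returns a dict with "img" (480x640x3 uint8, red, green, blue), "fx", "fy", "cx", "cy" (pixels), "R" (3x3) and "t" (3): a world point X has camera coordinates R X + t. Camera axes: x right, y down, z forward; pixel columns grow to the right and rows downward; lengths in m; the calibration is good to about 2 mm. A picture is of the moment at which its call begins. There is no depth.
A pose or a line that the arm cannot do raises env.Unreachable and nothing moves.
- env.job_done(): hands the job in, once; it reports no verdict.
Readings, each from a call of its own:
- env.read_time(): time.
- env.read_qpos(): joint angles.
- env.read_qd(): joint speeds.
- env.read_effort(): joint torques, N m.
- env.read_tool_pos(): TCP position.
- env.read_tcp_rot(): TCP orientation.
- env.read_ft_force(): force on the tool from outside, world axes, zero at the start.
- env.read_moment(): the same for the moment, N m.
- env.read_grip_width(): finger opening in m.
Only numpy, scipy, OpenCV 4.12 (cv2) and the standard library are available. Lean on these libraries where they do the work, as an engineer would, in place of code of your own. Each camera call takes 0.05 s, during which the arm holds its last target. There are 200 camera calls.

## Working session

There is one attempt and no reset: what is moved stays moved. The work goes in short steps, each a Python script; the robot and the scene stay as the last script left them, time stands still between calls to the robot, and variables do not carry over. Pictures are saved under pics/ and viewed, about 12 in all and at most 16, crops included, and the job is handed in when it is done.

```bash
mkdir -p pics
cat > h.py <<'E'
import numpy as np, cv2
from cell import env
def snap(n,f,crop=None,s=1):
    d=env.grab_frame(n); im=d["img"][:,:,::-1]
    if crop: x0,y0,x1,y1=crop; im=im[y0:y1,x0:x1]
    cv2.imwrite("pics/"+f,cv2.resize(im,None,fx=s,fy=s,interpolation=cv2.INTER_CUBIC)); return d
def px2w(d,u,v,z):
    r=np.array([(u-d["cx"])/d["fx"],(v-d["cy"])/d["fy"],1.])@d["R"]; c=-d["R"].T@d["t"]
    return c+r*(z-c[2])/r[2]
def w2px(d,X):
    p=d["R"]@np.array(X)+d["t"]; return np.array([d["fx"]*p[0]/p[2]+d["cx"],d["fy"]*p[1]/p[2]+d["cy"]])
E
python3 - <<'E'
from h import *
for n in("top","scene"):
    d=snap(n,n+"0.png"); print(n,d["fx"],d["fy"],d["cx"],d["cy"],-d["R"].T@d["t"],d["R"].round(3).tolist())
print(env.read_time(),env.read_tcp_rot().round(3).tolist())
E
```

```text
top 458.5825516601129 458.5825516601129 317.7657450004102 239.391214090602 [ 0.4027422  -0.01460538  0.77171288] [[-0.028, -1.0, 0.014], [-0.981, 0.024, -0.191], [0.191, -0.019, -0.981]]
scene 488.7754959910679 488.7754959910679 325.176204342274 242.41375089384584 [ 1.2191064  -0.03980348  0.6832785 ] [[0.025, 1.0, 0.001], [0.686, -0.016, -0.728], [-0.727, 0.019, -0.686]]
0.1 [[0.304, -0.953, -0.0], [-0.953, -0.304, 0.001], [-0.001, -0.0, -1.0]]
```

View pics/top0.png

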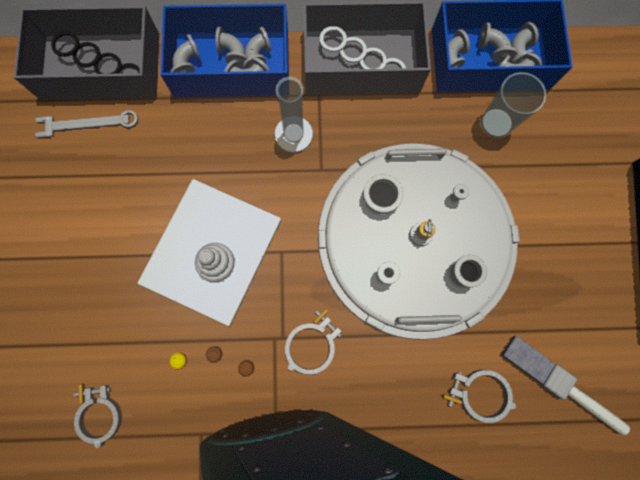

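View pics/scene0.png

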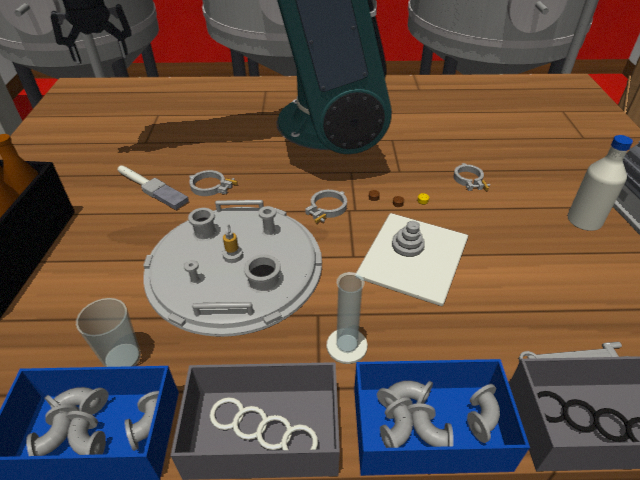

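The top view shows the stack at about (213,260) on the board. The ports are 64 at (382,195), 50 at (470,270), 34 at (388,273) and 25 at (460,191). The jar is at (293,135). The look-alikes for cap_25 are yellow (178,360) and brown (214,353) and (246,367), and I'll leave those alone. cap_25 is the steel disc on top of the stack, near (207,257).

Run:
```python
from h import *
d=env.grab_frame("top");im=d["img"][:,:,::-1]
a=cv2.resize(im[230:290,180:250],(700,600),interpolation=cv2.INTER_CUBIC);cv2.imwrite("pics/stack1.png",a)
b=cv2.resize(im[165:300,350:500],(800,720)[:2] if 0 else (666,600),interpolation=cv2.INTER_CUBIC);cv2.imwrite("pics/lid1.png",b)
d=env.grab_frame("scene");im=d["img"][:,:,::-1]
c=cv2.resize(im[215:265,380:440],(720,600),interpolation=cv2.INTER_CUBIC);cv2.imwrite("pics/stack1s.png",c)
```

```text
(no output)
```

View pics/stack1.png

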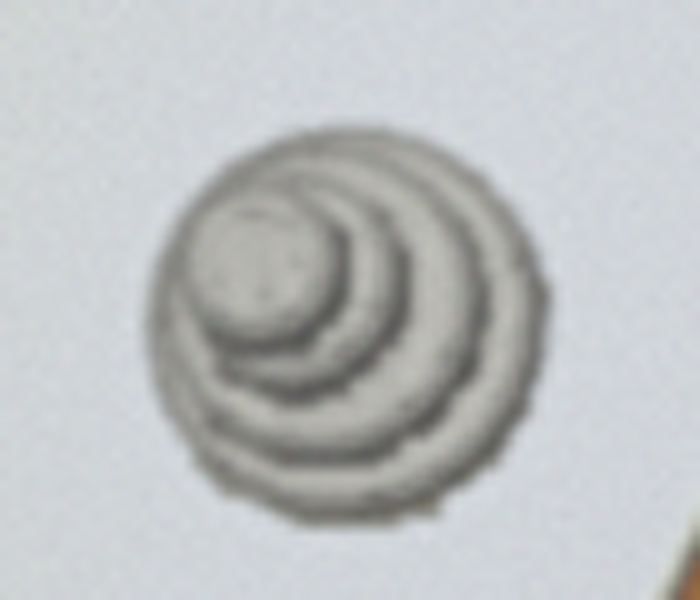

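View pics/lid1.png

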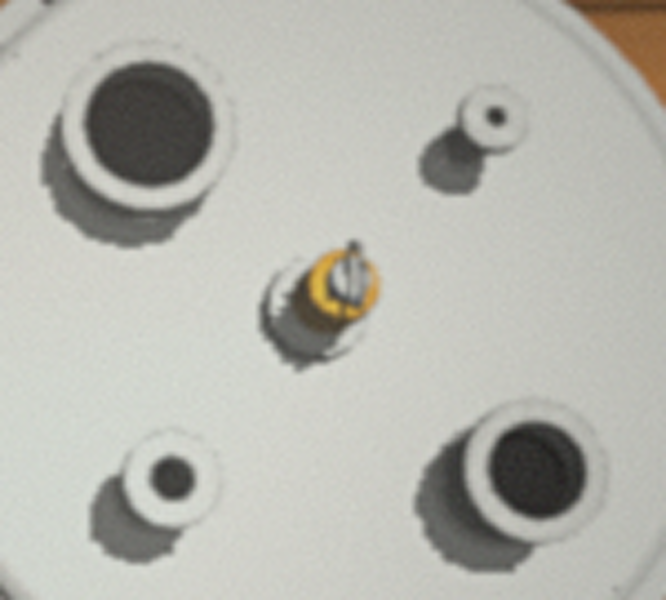

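View pics/stack1s.png

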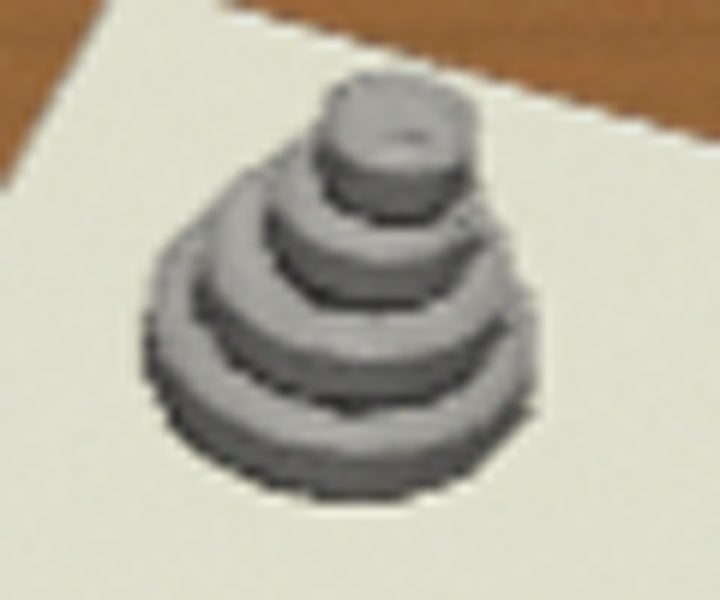

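```bash
cat >> h.py <<'E'
from scipy.optimize import minimize
def fit(d,x,y,z,r,dr,sign):
    """centre of a circle (radius r, height z): sign=+1 brighter outside, -1 brighter inside"""
    g=cv2.GaussianBlur(cv2.cvtColor(d["img"],cv2.COLOR_RGB2GRAY),(0,0),.6).astype(np.float32)
    a=np.linspace(0,2*np.pi,90,endpoint=False)
    def m(p,rr):
        q=np.array([w2px(d,(p[0]+rr*np.cos(t),p[1]+rr*np.sin(t),z)) for t in a],np.float32)
        return cv2.remap(g,q[None,:,0],q[None,:,1],cv2.INTER_LINEAR).mean()
    f=lambda p:-sign*(m(p/1e3,r+dr)-m(p/1e3,r-dr))
    o=minimize(f,np.array([x,y])*1e3,method="Nelder-Mead",options=dict(initial_simplex=np.array([[x,y],[x+.004,y],[x,y+.004]])*1e3,xatol=.05,fatol=.01))
    return o.x/1e3,-o.fun
E
python3 - <<'E'
from h import *
T=env.grab_frame("top");S=env.grab_frame("scene")
P={}
for n,u,v,z,r in(("64",383,192.8,.061,.024),("50",470.3,270.7,.071,.0175),("34",388.1,272.5,.079,.008),("25",461.2,191.4,.067,.004)):
    p=px2w(T,u,v,z)[:2]; print(n,p.round(4),*[(c.round(4),round(float(s),1)) for c,s in(fit(T,*p,z,r,.0015,1),fit(S,*p,z,r,.0015,1))]); P[n]=p
print("c64-34-50-25 dists",[round(float(np.linalg.norm(P[a]-P[b])),4) for a,b in(("64","25"),("25","50"),("50","34"),("34","64"))])
for n,u,v,z in(("c25",206.5,256.4,.072),("c34",210,259,.057),("c50",212.5,260.2,.042),("c64",214.7,262.5,.0245)): print(n,px2w(T,u,v,z)[:2].round(4))
for u,v in((207.6+0,0),):pass
for n,u,v,z,sx in(("c25s",380+398/12-.5,215+118/12-.5,.072,0),("c34s",380+382/12-.5,215+205/12-.5,.057,0)): print(n,px2w(S,u,v,z)[:2].round(4))
print("jar",px2w(T,293,135,0)[:2],px2w(S,347,345,0)[:2])
E
```

```text
64 [ 0.6148 -0.1354] (array([ 0.6153, -0.1358]), 81.6) (array([ 0.618, -0.136]), 60.2)
50 [ 0.4838 -0.2618] (array([ 0.4845, -0.2624]), 85.4) (array([ 0.4872, -0.262 ]), 47.9)
34 [ 0.4834 -0.1332] (array([ 0.484 , -0.1337]), 91.9) (array([ 0.4871, -0.1338]), 41.3)
25 [ 0.6124 -0.2603] (array([ 0.6135, -0.2606]), 71.6) (array([ 0.6159, -0.2606]), 42.6)
c64-34-50-25 dists [0.1249, 0.1286, 0.1286, 0.1314]
c25 [0.5163 0.1441]
c34 [0.5145 0.1419]
c50 [0.5148 0.1412]
c64 [0.5136 0.1413]
c25s [0.5246 0.1445]
c34s [0.5285 0.1432]
jar [0.74439092 0.00997537] [0.74452449 0.00935174]
```

```bash
cat >> h.py <<'E'
def Rd(psi):
    c,s=np.cos(psi),np.sin(psi); return np.array([[c,s,0],[s,-c,0],[0,0,-1.]])
E
python3 - <<'E'
from h import *
T=env.grab_frame("top")
p=px2w(T,295,240,0); print(p)
for n,q in(("stack",(.518,.143,.1)),("64",(.6166,-.136,.1)),("50",(.4858,-.262,.1)),("34",(.4855,-.1335,.1)),("25",(.6147,-.2606,.1))):
    print(n,[(round(k,2),None if j is None else np.round(j,2)[[0,4,5]].tolist()) for k in(0,np.pi/2,-np.pi/2,np.pi) for j in[env.inverse_kinematics(q,Rd(k))]])
t=env.read_time()
env.set_gripper(.045)
env.move_to([p[0],p[1],.05],Rd(0)); print(env.read_time()-t, env.read_tool_pos())
print(env.servo_line([p[0],p[1],-.005],rate=.04,until_force=5), env.read_tool_pos(),env.read_ft_force(),env.read_grip_width())
env.servo_line([p[0],p[1],.02],rate=.1); print(env.read_time())
E
```

```text
[0.55260553 0.00985625 0.        ]
stack [(0, [0.12, 0.0, 1.69]), (1.57, [0.12, 0.0, 0.12]), (-1.57, [0.12, 0.0, -3.02]), (3.14, [0.12, 0.0, -1.45])]
64 [(0, [-0.35, 0.0, 1.22]), (1.57, [-0.35, 0.0, -0.35]), (-1.57, [-0.35, 0.0, 2.8]), (3.14, [-0.35, 0.0, -1.92])]
50 [(0, [-0.64, 0.0, 0.93]), (1.57, [-0.64, 0.0, -0.64]), (-1.57, [-0.64, 0.0, 2.5]), (3.14, [-0.64, 0.0, -2.21])]
34 [(0, [-0.43, 0.0, 1.14]), (1.57, [-0.43, 0.0, -0.43]), (-1.57, [-0.43, 0.0, 2.71]), (3.14, [-0.43, 0.0, -2.0])]
25 [(0, [-0.52, 0.0, 1.05]), (1.57, [-0.52, 0.0, -0.52]), (-1.57, [-0.52, 0.0, 2.62]), (3.14, [-0.52, 0.0, -2.09])]
2.8583 [0.55280987 0.00908423 0.05019087]
True [ 0.55250929  0.00985914 -0.00220708] [-2.50139976  0.77836583 10.2413307 ] 0.04512367473428068
4.7833
```

```bash
cat >> h.py <<'E'
def pick(x,y,zt,op,width,hover=.11):
    """squeeze with jaws along x, then along y (centres the cap), at TCP height zt, then lift"""
    A,B=Rd(0),Rd(np.pi/2)
    env.set_gripper(op); env.move_to([x,y,hover],A)
    h=env.servo_line([x,y,zt],rate=.08,until_force=8); print("hit" if h else "free",env.read_tool_pos().round(4))
    env.set_gripper(width-.004); print("w",env.read_grip_width())
    env.set_gripper(op); env.move_to([x,y,zt],B); env.set_gripper(width-.004)
    print("w",env.read_grip_width(),env.read_tool_pos().round(4),env.read_ft_force().round(1))
    env.servo_line([x,y,.17],rate=.15); print("lift",env.read_grip_width(),env.read_ft_force().round(1),"t",env.read_time())
def place(x,y,zt,op,z0=.17):
    B=Rd(np.pi/2); env.move_to([x,y,z0],B); env.servo_line([x,y,zt+.012],rate=.12); env.wait(.2)
    h=env.servo_line([x,y,zt-.004],rate=.025,until_force=4); print("touch",h,env.read_tool_pos().round(4),"want",zt,env.read_ft_force().round(1))
    env.set_gripper(op); env.wait(.2); print(env.read_tool_pos().round(4)); env.servo_line([x,y,.17],rate=.15); print("t",env.read_time())
E
python3 - <<'E'
from h import *
pick(.518,.144,.0602,.045,.025)
a=snap("scene","s2.png",(350,120,510,260),5); b=snap("top","t2.png",(150,180,310,300),5)
E
```

```text
free [0.5183 0.1439 0.0604]
w 0.022222909848278193
w 0.02241398744055103 [0.518  0.144  0.0605] [-1.4  0.2  4. ]
lift 0.02234988908702729 [-0.7 -0.3 -1.1] t 9.7917
```

View pics/s2.png

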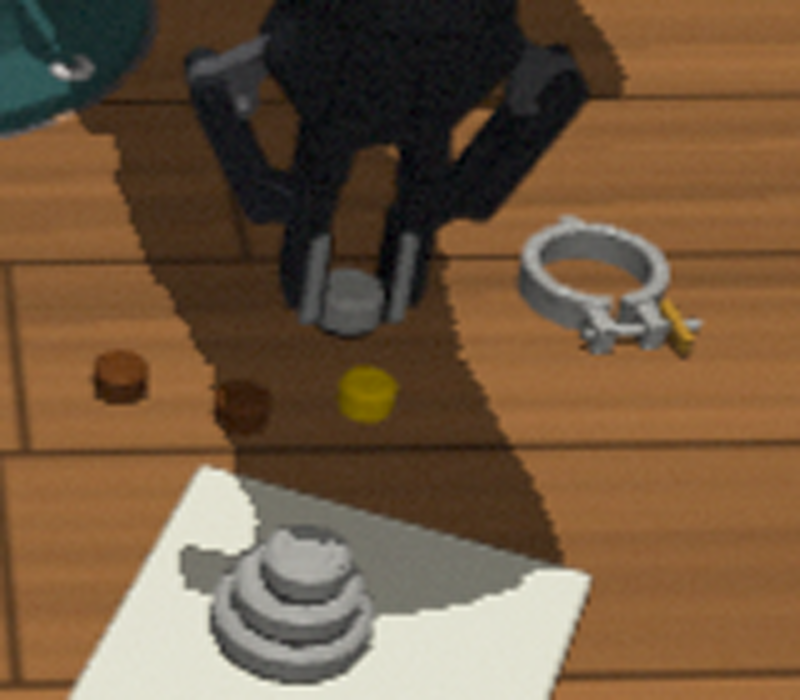

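The second picture shows cap_25 level between the pads at about (350,300), with the other three caps still stacked at (300,600). I'll place it on port_25 now.

Run:
```python
from h import *
place(.6147,-.2606,.0705,.045)
env.move_to([.518,.144,.17],Rd(0))
T=snap("top","t3.png",(440,170,490,210),12); S=snap("scene","s3.png",(160,240,240,300),10)
for d in(T,S): print(fit(d,.6147,-.2606,.0795,.0125,.0012,-1), fit(d,.6147,-.2606,.0795,.0125,.0012,1))
a=cv2.imread("pics/t3.png");b=cv2.imread("pics/s3.png");b=cv2.resize(b,(560,420));a=cv2.resize(a,None,fx=.4,fy=.4)
c=np.zeros((420,800,3),np.uint8);c[:a.shape[0],:a.shape[1]]=a;c[:,240:]=b;cv2.imwrite("pics/c3.png",c);print(env.read_time())
```

```text
touch True [ 0.6147 -0.2606  0.0705] want 0.0705 [ 0.7 -0.5  5.4]
[ 0.6144 -0.2604  0.0702]
t 14.375
(array([ 0.6190978, -0.2601471]), np.float64(5.031494140625)) (array([ 0.60828748, -0.25399771]), np.float64(26.0203857421875))
(array([ 0.6175954 , -0.26315093]), np.float64(7.298187255859375)) (array([ 0.61107378, -0.26184768]), np.float64(3.6894378662109375))
16.3833
```

View pics/c3.png

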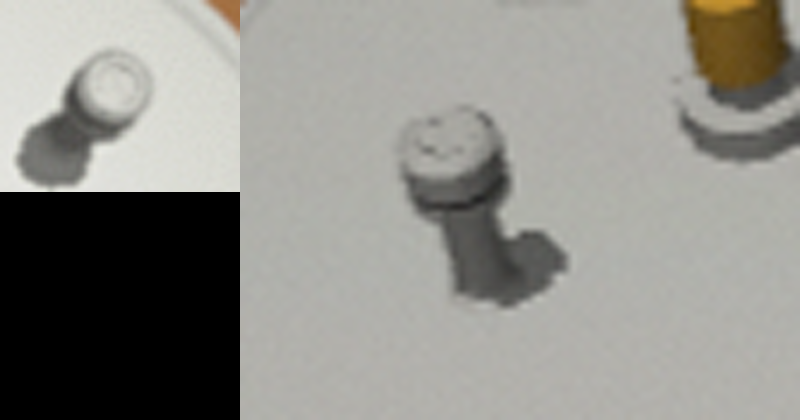

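cap_25 sits level on port_25, and the touch came at the expected height. Next is cap_34.

Run:
```python
from h import *
pick(.516,.142,.0446,.054,.034)
place(.4856,-.1336,.0818,.054)
pick(.516,.142,.0278,.0705,.0505)
place(.4858,-.2622,.0738,.0705)
env.move_to([.516,.142,.17],Rd(0))
T=snap("top","t4.png",(350,165,500,300),4.4); S=snap("scene","s4.png",(130,180,330,330),4)
```

```text
free [0.5163 0.1421 0.0451]
w 0.031528570152614004
w 0.03132025197420698 [0.516 0.142 0.045] [-2.7 -0.4  7.5]
lift 0.0315787835216098 [-0.  -0.1 -0.8] t 21.375
touch True [ 0.4856 -0.1336  0.082 ] want 0.0818 [-0.5  0.7  6.7]
[ 0.4853 -0.1335  0.0818]
t 25.225
free [0.5163 0.142  0.0282]
w 0.04820247536239406
w 0.0480276328620745 [0.516  0.142  0.0283] [-3.4 -1.  10.5]
lift 0.047883841337623585 [-0.1  0.4 -1.8] t 32.075
touch True [ 0.4857 -0.2622  0.0723] want 0.0738 [-0.4  1.   8.4]
[ 0.4854 -0.2619  0.0719]
t 36.5167
```

View pics/t4.png

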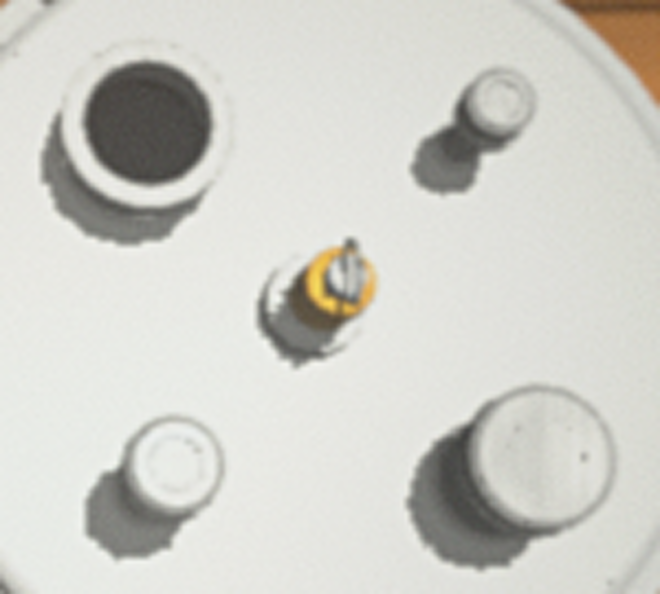

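View pics/s4.png

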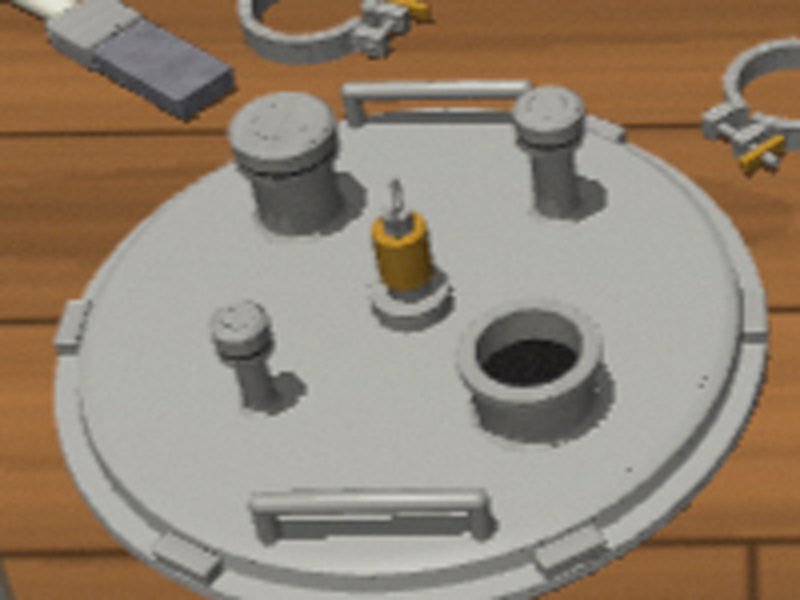

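All three caps sit flat: cap_50 at (285,130), cap_34 at (550,115) and cap_25 at (242,330) in the scene crop. Now cap_64.

Run:
```python
from h import *
pick(.515,.142,.0105,.084,.064)
place(.6167,-.136,.0597,.084)
env.move_to([.45,.142,.2],Rd(0))
print(env.read_time())
T=env.grab_frame("top");S=env.grab_frame("scene")
C={"64":((.6167,-.136),.061,.032),"50":((.4858,-.2622),.071,.02525),"34":((.4856,-.1336),.079,.017),"25":((.6147,-.2606),.067,.0125)}
a=np.linspace(0,2*np.pi,120)
# predicted cap outlines (green: upper rim, red: flange at same centre), shifted by each camera's bias
for d,f,bx in((T,"to",-.0013),(S,"so",.0013)):
    tiles=[]
    for n,((x,y),z,r) in C.items():
        u,v=w2px(d,(x,y,z+.006)).astype(int); k=7; h=26 
        im=cv2.resize(d["img"][v-h:v+h,u-h:u+h,::-1],None,fx=k,fy=k,interpolation=cv2.INTER_CUBIC)
        raw=im.copy()
        for zz,c in((z+.0125,(0,255,0)),(z,(0,0,255))):
            q=np.array([(w2px(d,(x+bx+r*np.cos(t),y+r*np.sin(t),zz))-[u-h,v-h]+.5)*k-.5 for t in a])
            cv2.polylines(im,[np.round(q).astype(int)],True,c,1)
        tiles.append(im)
    m=np.vstack([np.hstack(tiles[:2]),np.hstack(tiles[2:])]);m=cv2.resize(m,(600,600)) if m.shape[0]>600 else m
    cv2.imwrite("pics/"+f+".png",m)
```

```text
free [0.5153 0.1421 0.0109]
w 0.06168176423655861
w 0.061675050573995686 [0.515  0.1421 0.0111] [-3.9  0.3 12. ]
lift 0.061120305403741644 [ 0.8  0.2 -3. ] t 44.3417
touch True [ 0.6167 -0.136   0.0602] want 0.0597 [-0.5  0.3  7. ]
[ 0.6162 -0.1358  0.0597]
t 48.575
50.3583
```

View pics/to.png

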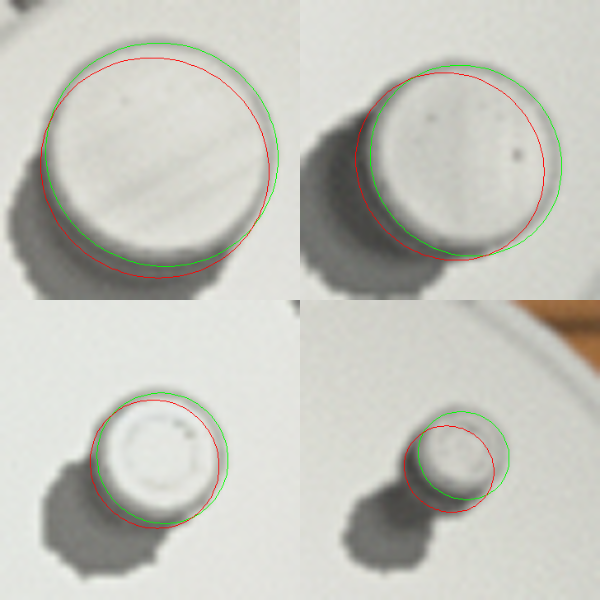

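View pics/so.png

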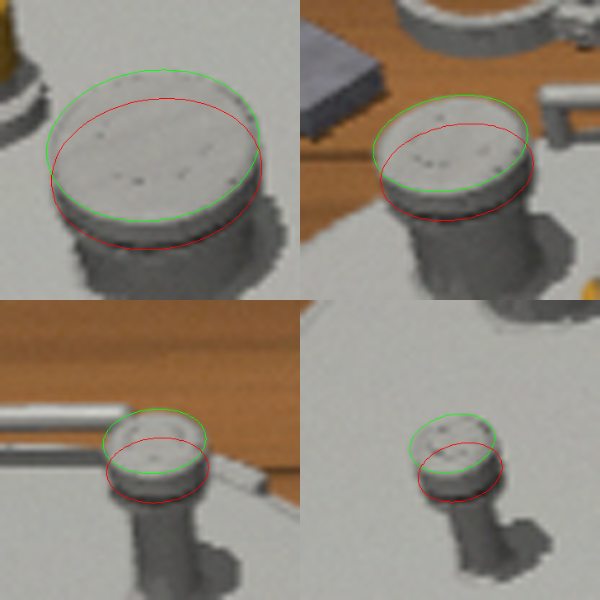

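Run:
```python
from h import *
T=env.grab_frame("top");S=env.grab_frame("scene")
C={"64":((.6167,-.136),.061,.032),"50":((.4858,-.2622),.071,.02525),"34":((.4856,-.1336),.079,.017),"25":((.6147,-.2606),.067,.0125)}
t=np.linspace(0,2*np.pi,200); rows=[]
for d,bx in((S,.0013),(T,-.0013)):
    row=[]
    for n,((x,y),z,r) in C.items():
        h=26 if n=="64" and d is T else int(r*(700)+5); k=200/(2*h); u,v=w2px(d,(x,y,z+.004)).astype(int)
        im=cv2.resize(d["img"][v-h:v+h,u-h:u+h,::-1],(200,200),interpolation=cv2.INTER_CUBIC)
        im=cv2.convertScaleAbs(im,alpha=1.3,beta=-20); raw=im.copy()
        for zz,rr,c in((z+.0125,r,(0,255,0)),(z,r,(0,0,255))):
            q=np.array([(w2px(d,(x+bx+rr*np.cos(s),y+rr*np.sin(s),zz))-[u-h,v-h]+.5)*k-.5 for s in t])
            for p in q[::5]: cv2.circle(im,tuple(int(i) for i in np.round(p)),1,c,-1)
        row.append(np.vstack([raw,im]) if d is S else im)
    rows.append(np.hstack(row))
cv2.imwrite("pics/z5.png",np.vstack(rows)); cv2.imwrite("pics/jar5.png",S["img"][:,:,::-1])
```

```text
(no output)
```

View pics/z5.png

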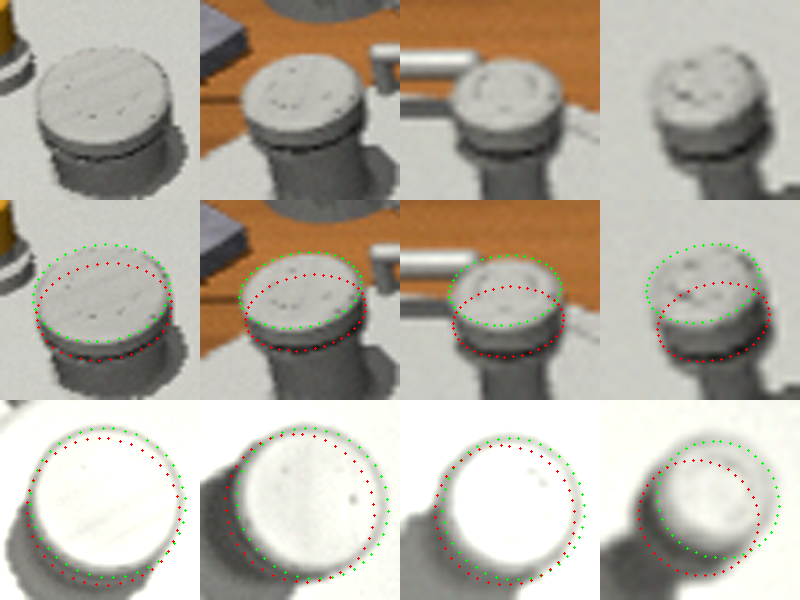

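View pics/jar5.png

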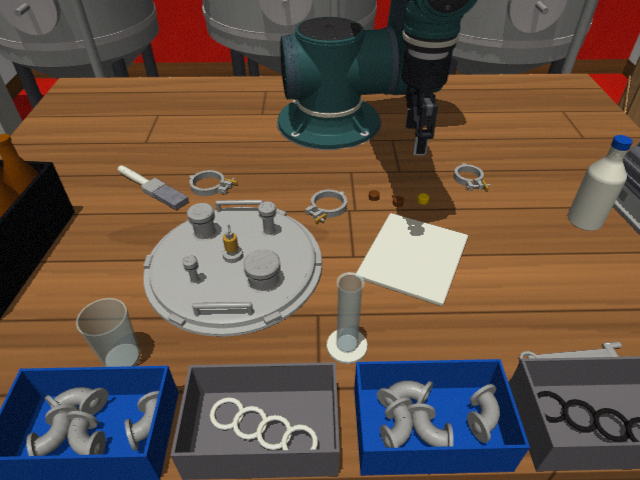

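Run:
```python
from h import *
C={"64":((.6167,-.136),.061,.032),"50":((.4858,-.2622),.071,.02525),"34":((.4856,-.1336),.079,.017),"25":((.6147,-.2606),.067,.0125)}
a=np.linspace(0,2*np.pi,120,endpoint=False)
for nm,bx in(("top",-.0013),("scene",.0013)):
    g=np.mean([env.grab_frame(nm)["img"].astype(np.float32) for _ in range(6)],0).mean(2); d=env.grab_frame(nm)
    g=cv2.GaussianBlur(g,(0,0),.7); G=np.minimum(np.hypot(cv2.Sobel(g,5,1,0),cv2.Sobel(g,5,0,1)),150).astype(np.float32)
    for n,((x,y),z,r) in C.items():
        def f(dx,dy):
            q=np.array([w2px(d,(x+bx+dx+r*np.cos(t),y+dy+r*np.sin(t),z+.0125)) for t in a],np.float32)
            return cv2.remap(G,q[None,:,0],q[None,:,1],cv2.INTER_LINEAR).mean()
        s=np.arange(-4,4.1,.5)*1e-3; M=np.array([[f(i,j) for j in s] for i in s]); k=np.unravel_index(M.argmax(),M.shape)
        w=np.clip(M-M.max()*.9,0,None); print(nm,n,"best",s[k[0]]*1e3,s[k[1]]*1e3,"soft",(1e3*(w.sum(1)@s)/w.sum()).round(2),(1e3*(w.sum(0)@s)/w.sum()).round(2),M.max().round(0))
print(env.read_time())
```

```text
top 64 best 2.0 0.0 soft 2.34 0.18 117.0
top 50 best 2.0 -0.5 soft 1.9 -0.49 115.0
top 34 best 1.5 0.0 soft 1.9 0.05 122.0
top 25 best 2.0 0.5 soft 2.05 0.14 111.0
scene 64 best 1.0 1.0 soft 0.99 0.37 93.0
scene 50 best 2.0 0.0 soft 1.8 0.47 140.0
scene 34 best 1.5 -0.5 soft 1.68 -0.37 134.0
scene 25 best 1.5 1.5 soft 1.54 1.33 102.0
51.2583
```

Both cameras agree that every cap sits about 1.8 mm too far in +x relative to the flange fits, so the two cameras share a bias. I'll nudge cap_64 first with a squeeze along x at x−1.8 mm, then check it.

```bash
cat >> h.py <<'E'
C={"64":((.6167,-.136),.061,.032,.0602,.084),"50":((.4858,-.2622),.071,.02525,.0723,.0705),"34":((.4856,-.1336),.079,.017,.0818,.054),"25":((.6147,-.2606),.067,.0125,.0705,.045)}
def nudge(n,dx):
    (x,y),z,r,zt,op=C[n]; x+=dx; zt+=.0005
    env.set_gripper(op); env.move_to([x,y,.13],Rd(0)); print(n,env.servo_line([x,y,zt],rate=.08,until_force=8),env.read_tool_pos().round(4))
    env.wait(.2); env.set_gripper(2*r-.002); print(env.read_grip_width(),env.read_tool_pos().round(4),env.read_ft_force().round(1))
    env.set_gripper(op); env.wait(.2); env.servo_line([x,y,.13],rate=.12)
def check():
    a=np.linspace(0,2*np.pi,120,endpoint=False)
    for nm,bx in(("top",-.0013),("scene",.0013)):
        L=[env.grab_frame(nm) for _ in range(5)]; d=L[0]; g=np.mean([e["img"].astype(np.float32) for e in L],0).mean(2)
        g=cv2.GaussianBlur(g,(0,0),.7); G=np.minimum(np.hypot(cv2.Sobel(g,5,1,0),cv2.Sobel(g,5,0,1)),150).astype(np.float32)
        for n,((x,y),z,r,_,_) in C.items():
            def f(dx,dy):
                q=np.array([w2px(d,(x+bx+dx+r*np.cos(t),y+dy+r*np.sin(t),z+.0125)) for t in a],np.float32)
                return cv2.remap(G,q[None,:,0],q[None,:,1],cv2.INTER_LINEAR).mean()
            s=np.arange(-4,4.1,.5)*1e-3; M=np.array([[f(i,j) for j in s] for i in s])
            w=np.clip(M-M.max()*.9,0,None); print(nm,n,(1e3*(w.sum(1)@s)/w.sum()).round(2),(1e3*(w.sum(0)@s)/w.sum()).round(2))
E
python3 - <<'E'
from h import *
nudge("64",-.0018); env.move_to([.45,.142,.2],Rd(0)); check(); print(env.read_time())
S=snap("scene","s6.png",(165,195,295,295),6)
E
```

```text
64 False [ 0.6152 -0.1361  0.0612]
0.0621819339559115 [ 0.6152 -0.1361  0.0613] [-0.6  0.9  5.9]
top 64 0.5 0.11
top 50 1.89 -0.48
top 34 1.9 0.06
top 25 2.05 0.13
scene 64 -1.0 0.22
scene 50 1.81 0.48
scene 34 1.7 -0.34
scene 25 1.56 1.33
57.3167
```

View pics/s6.png

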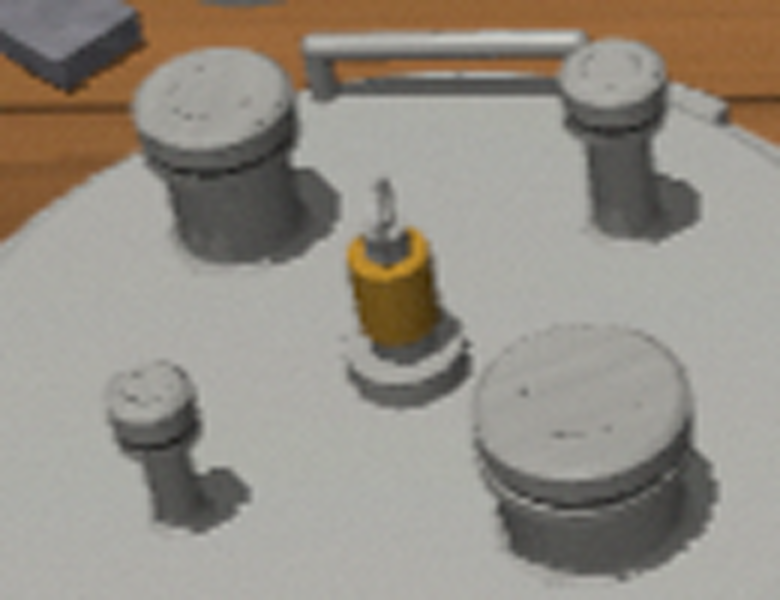

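cap_64 now shows an even sliver of flange below its gasket, at (585,500) in the crop, and reads within about 0.3 mm on average. I'll give the other three the same correction.

Run:
```python
from h import *
for n in("50","34","25"): nudge(n,-.0018)
env.move_to([.40,.142,.22],Rd(0)); check(); print(env.read_time())
S=snap("scene","s7.png",(165,195,295,295),6)
```

```text
50 False [ 0.4843 -0.2623  0.0732]
0.04913413358411487 [ 0.4842 -0.2623  0.0733] [-1.5  1.4  5.8]
34 False [ 0.484  -0.1339  0.0826]
0.03262309306556162 [ 0.4839 -0.1336  0.0827] [-1.6  0.1  6.7]
25 False [ 0.6131 -0.2607  0.0715]
0.023385561966335254 [ 0.613  -0.2607  0.0713] [-1.1  0.7  5.2]
top 64 0.52 0.07
top 50 -0.14 -0.55
top 34 -0.16 -0.12
top 25 0.06 0.0
scene 64 -0.97 0.24
scene 50 -0.02 0.4
scene 34 -0.71 -0.54
scene 25 -0.28 1.37
70.8167
```

View pics/s7.png

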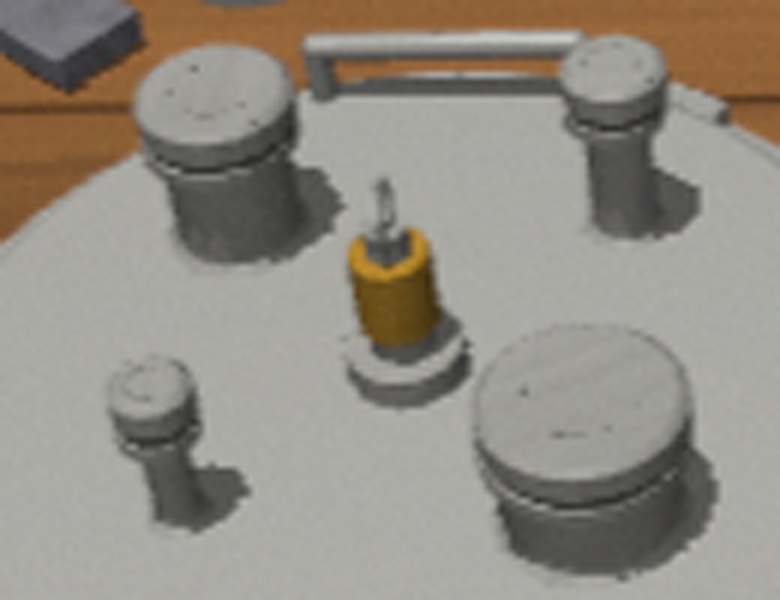

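All four caps lie flat, each with its flange lip visible below the gasket. The jar stands where it was, and the arm is clear of everything. I'm handing the job in.

```bash
python3 -c "
from cell import env
env.job_done(); print('done')"
```

```text
the job is handed in; nothing more can be done
done
```

I took the stack apart from the top and set each cap gasket-down on its own port. Before each lift I squeezed the cap along x and then along y so it was centred in the gripper. I handed the job in at about 71 s of the 115 s allowed.

- **Correction:** the first camera check put every cap about 1.8 mm too far in +x. I slid each one back with a light squeeze along x while it lay on its port.
- **Last checks:** averaged over both cameras, the caps sit within about 0.5 mm of the flange centres. In the last picture each cap lies flat with its flange lip showing below the gasket. All caps touched down at about the expected height.
- **Where the cameras disagreed:**
  - cap_25 in y: 0 mm from the top camera, 1.4 mm from the scene camera.
  - cap_64 in x: +0.5 mm from the top camera, −1.0 mm from the scene camera.
- **Not touched:** the jar and the brown and yellow look-alikes. I last checked the jar visually before the corrections, and those moves were all over the lid.

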